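# Gauge the spare soap pump and fit it in the sink-side dispenser

## Robot

A 6-joint arm with a two-finger parallel gripper is mounted at the origin on the work surface. World frame = base frame: x ahead of the robot, y to its left, z up, the work surface at z = 0. Lengths are in m, angles in rad, forces in N, time in s.
With the tool pointing down it reaches from about 0.35 to 0.975 m from the base axis. Payload 4.9 kg.
Tool frame: the origin (TCP) lies midway between the tips of the shut fingers; the grasp point (between the pads) lies 19 mm behind it; x points along the fingers, z is the direction in which the jaws open and shut, and the axes are right-handed (so a half turn about x gives the same grasp; the last joint's range is limited). The gripper opens to 85 mm and grips with 20 to 120 N. Pads are 22 mm wide; open, the fingers measure 114 mm over their backs; the gripper's body (76 mm by 85 mm) begins 54 mm behind the grasp point. The pads swing forward as they close: fully open they stand 13 mm farther back than shut.
Start: joints at [-1.319, 0.053, 1.613, -0, 1.476, -0.119], TCP at [0.226, -0.583, 0.231] pointing down, gripper open.
Joint ranges: [-3.01, 3.01], [-1.01, 2.22], [0.06, 2.58], [-1.02, 4.17], [0.09, 2.62], [-3.14, 3.14]. Speed limits (rad/s): [2.57, 2.57, 3.14, 3.14, 3.14, 3.14].

## Interface

Orientations are given as a unit quaternion [w, x, y, z].
In Python, from plant import state, cams, workorder, nets gives the robot as it stands.
- The arm moves only by the tool play_rows, never from a script. Its argument "motion" is a list of rows, each a list of 3 entries, a list of its own where there are three numbers: the closure, from -1 (fully open) to 1 (shut), then the shift along the world's x, y, z in m, then the turn about the world's z in rad. A call has 1 to 5 rows; each row is the pose to reach, as a shift and turn from the pose commanded when the call began; what a row does not reach only later rows make up. A row lasts 1/10 s, in which the tool goes at most 50 mm and 8.59 degrees, less where a joint would pass 70% of its speed; a pose out of reach is approached as far as the arm can. A call with a gripper value outside its range is refused whole. The fingers move at their own pace and stop on an object; the grip force is fixed at half the most. Time passes only in rows, so rows that repeat a pose let the fingers close. It gives the time, the measured TCP pose, the force and the opening at its end, in the units of the state.
- state(): the state, without advancing time (a new reading comes with each control period).
- cams.grab_frame(name): name is "scene" or "top"; returns (picture, depth): 480x640x3 uint8, red, green, blue; 480x640 float32, m along the optical axis (not along the pixel's ray), 0 where there is no reading.
- cams.camera_info(name): a dict with "K" (3x3 intrinsics, pixels), "rvec" (rotation vector, rad) and "tvec" (3), from world to camera coordinates, as OpenCV has them. Camera axes: x right, y down, z forward; pixel columns grow to the right and rows downward; lengths in m; the calibration is good to about 2 mm. A picture is of the moment at which its call begins. camera_info takes no time and is no camera call.
- workorder.job_done(): hands the job in, once; it reports no verdict.
Trained networks look in the newest picture that a camera, given by its name, has taken for a name from the list of things; names that differ only in an ending like _2 or _b are one class to them, and where a whole thing is asked for, a point or a joint stands for the part that bears it (a point fixed in the world has none). Each returns a list of dicts, best first, with "score" (0 to 1); they miss things now and then, are a little off and sometimes report something else, mostly with a low value. They report only what shows in the picture. A call takes as long as a camera call. They do not tell look-alikes from the thing itself.
- nets.recognise(camera, target): "at" ([x, y, z] in m, in world coordinates, good to about 4 mm: the middle of the surface that is visible of it).
- nets.landmark_of(camera, target): "at" ([x, y, z] in m, in world coordinates, good to about 4 mm: a listed point, or the origin of a listed thing).
The state is a dict: "time": time; "joint_pos": joint angles; "joint_vel": joint speeds; "joint_efforts": joint torques, N m; "tool_pos": TCP position; "tool_rot": TCP orientation; "contact_force": force on the tool from outside, world axes, zero at the start; "ft_torque": the same for the moment, N m; "gripper_width": opening from 0.0 (shut) to 1.0 (fully open).
Only numpy, scipy, OpenCV 4.12 (cv2) and the standard library are available. Lean on these libraries where they do the work, as an engineer would, in place of code of your own. Each camera call takes 0.05 s, during which the arm holds its last target.

## Task

Before fitting the spare soap pump, check its white barrel in the gap gauge: holding it upright, push it in at the mouth and through the go gap, then feel it come up against the no-go button, which must stop it; press there lightly for a moment and never force it. Then draw it back out and seat it gently in the empty dispenser, shoulder fully home on the collar and spout out over the sink, let go, and leave everything else where it is.

Things in the scene. Friction and masses are not known exactly. Their poses are not given: they have to be found in the camera images.
- pump: loose soap pump, 0.2 kg, hanging upright by its shoulder in one of the two caddy holes. Origin: centre of the underside of its shoulder (the seating face); z up along the barrel's axis, x towards the spout. The shoulder is a round steel disc, 36 mm across, 5 mm thick; above it the square head, below it the white barrel
- pump_head (a point): where to grip the pump: on its axis, 28 mm above the origin. The steel head is 30 x 30 mm, flats facing its x and y, from 5 to 45 mm above the origin, then a round cap to 49 mm. The spout, 10 mm thick, leaves the +x flat 36 mm above the origin, so fingers on the +y and -y flats clear it
- barrel_band (a point): the part of the white barrel to be gauged: on the barrel's axis, 15 mm below the pump's origin. The barrel is 22 mm in diameter
- barrel_tip (a point): lowest point of the pump, 72 mm below its origin. The barrel is 22 mm in diameter from 0 to 55 mm below the origin, tapers to 15 mm at 62 mm, then a nipple 10 mm in diameter to the tip
- spout_mouth (a point): mouth of the spout, 86 mm out along the pump's x and 21 mm above its origin
- caddy: fixed steel draining caddy, 98 x 180 mm, deck top 90 mm above the counter; origin on the counter under its centre, x across, y along its two 26 mm holes
- caddy_hole_a (a point): centre of one caddy hole (26 mm), at deck height; the pump hangs by its shoulder in this hole or in the other
- caddy_hole_b (a point): centre of the other caddy hole
- gauge: fixed progressive gap gauge: a dark steel C frame lying level in a bench stand, mouth open to its own -x. A barrel held upright is pushed in along its +x: first the go gap, then the no-go gap. Origin on the counter below the start of the go gap; z up, y left of the push. Frame top 102 mm, clamp behind it (x over 65 mm) 111 mm, stand base below the gap 14 mm above the counter
- gauge_mouth (a point): start of the go gap, midway between its faces, 95 mm above the counter at mid height of the jaws, which are 10 mm high; axes as gauge. The go gap is 24 mm wide and 12 mm long (x 0 to 12 mm); before it, x -10 to 0 mm, the mouth is bevelled from 36 to 24 mm. On the +y side one flat anvil, y = +12 mm, runs from x 0 to 56 mm
- gauge_nogo (a point): on the go gap's centre line, 28 mm beyond gauge_mouth: the nearest place where the front of the no-go button can be; it is clamped 0 to 10 mm further along +x. The button (14 mm long, front corner bevelled 6 mm at 45 degrees) is on the -y side, its face 5 mm from the centre line: 17 mm to the flat anvil, too narrow for the 22 mm barrel. From the go gap to the button the -y side is open
- nogo_rail: slotted rail fixed in the frame's -y arm, 40 mm long, carrying the no-go button on a clamped carrier; origin 17 mm beyond gauge_nogo and 19 mm to the -y side. Where along the slot the button is clamped differs each time and is not measured: the barrel is stopped with its axis anywhere from 22 to 35 mm beyond gauge_mouth, so the stop must be felt. The button does not give
- dispenser: fixed steel soap canister, 72 mm across the foot, 62 mm body, 112 mm high, without its pump; origin on the counter under its axis
- collar (a point): centre of the dispenser's open collar at its top face, 112 mm above the counter: round hole of 24 mm for the 22 mm barrel, empty below; the 39 mm collar's top face is where the pump's shoulder must sit
- sink_edge (a point): a point of the counter's straight edge beside the sink; its axes are the world's. The basin lies on the -y side of this line, which runs along x
- griddle: bystander: round cast-iron griddle, 264 mm across, 18 mm high, with two loop handles; origin at the centre of its underside
- plate: bystander: white ceramic plate, 200 mm across, 22 mm high; origin at the centre of its underside
- pot: bystander: small open aluminium pot, 158 mm across, 87 mm high, two loop handles; origin at the centre of its underside
- brush: bystander: silicone brush with a hard handle lying on the counter, about 200 mm long, 16 mm high, along its own x; origin under it
- mortar: bystander: grey stone mortar, 132 mm across, 85 mm high; origin at the centre of its underside
- tumbler: bystander: steel tumbler, 77 mm across, 86 mm high; origin at the centre of its underside
- stopper: bystander: sink stopper parked in the caddy's other hole: 40 mm steel disc on the deck, knob up to 21 mm above the deck, rubber stem below; origin at the underside of its disc
Mind the look-alikes: they are no part of the job. What is shaped like the dispenser but red is not meant.

How it is judged:
By the outcome, as a careful person would: the job done as asked, in the order asked, and still so for the second after the job is handed in, with the robot touching nothing.
It also fails if it takes over 72 s, if anything falls off the work surface, if the arm or the gripper's body presses on something with over 40 N, if the wrist force passes 120 N, or if a joint passes its speed limit or range.

## Working session

There is one attempt and no reset: what is moved stays moved. The work goes in short steps, Python scripts to look and compute and a tool call to move; the robot and the scene stay as the last step left them, time stands still between calls to the robot, and variables do not carry over. Pictures are saved under pics/ and viewed, and the job is handed in when it is done.

Besides the shell and the picture viewer there is one more tool, called after "Call:" as a command line: name --argument value ..., lists and objects as JSON in quotes. play_rows: Moves the arm, as the interface text tells. Its arguments: {"type":"object","properties":{"motion":{"type":"array","items":{"type":"array"}}},"required":["motion"]}

```bash
mkdir -p pics; ls; python3 - <<'E'
from plant import state,cams,nets
import cv2
s=state();print(s['time'],s['tool_pos'],s['tool_rot'],s['gripper_width'])
for c in("scene","top"):
    p,d=cams.grab_frame(c);cv2.imwrite(f'pics/{c}0.png',p[:,:,::-1])
    i=cams.camera_info(c);print(c,i)
    import numpy as np;np.save(f'pics/{c}_d.npy',d);np.save(f'pics/{c}_p.npy',p)
    for t in("pump","pump_head","spout_mouth","gauge","gauge_mouth","gauge_nogo","collar","dispenser","caddy_hole_a","sink_edge","stopper"):
        r=nets.landmark_of(c,t);print(c,t,[(round(x['score'],2),np.round(x['at'],4).tolist()) for x in r[:3]])
print(state()['time'])
E
```

```text
pics
0.0 [ 0.22631206 -0.58191731  0.23006714] [ 0.58305316  0.39974008  0.58414759 -0.39878375] 0.9994987879329358
scene {'K': array([[493.02078772,   0.        , 321.8944411 ],
       [  0.        , 493.02078772, 238.40049467],
       [  0.        ,   0.        ,   1.        ]]), 'rvec': array([ 2.27964049,  1.33812139, -0.36773136]), 'tvec': array([-0.29923673, -0.32589776,  1.57511218])}
scene pump [(0.79, [0.4818, 0.1675, 0.088]), (0.18, [0.4943, -0.0925, -0.0019])]
scene pump_head [(0.77, [0.4796, 0.1638, 0.116])]
scene spout_mouth [(0.54, [0.4009, 0.1475, 0.1123]), (0.35, [0.3201, -0.2015, -0.0012]), (0.25, [0.474, 0.2581, 0.0897])]
scene gauge [(0.92, [0.4941, -0.0904, 0.0003])]
scene gauge_mouth [(0.62, [0.3177, -0.199, -0.0019]), (0.55, [0.4881, -0.0889, 0.0969])]
scene gauge_nogo [(0.87, [0.5169, -0.0814, 0.0953])]
scene collar [(0.98, [0.248, -0.3164, 0.1103]), (0.91, [0.5719, -0.2185, 0.1128])]
scene dispenser [(0.9, [0.5667, -0.2189, -0.0034]), (0.89, [0.247, -0.3209, 0.0019]), (0.59, [0.5101, -0.3468, -0.0038])]
scene caddy_hole_a [(0.81, [0.4824, 0.1704, 0.0878]), (0.
[... 594 characters left out ...]
[0.3967, 0.1505, 0.1086]), (0.54, [0.3237, 0.1785, 0.0016])]
top gauge [(0.63, [0.4884, -0.0929, -0.0044])]
top gauge_mouth [(0.76, [0.4891, -0.092, 0.0995])]
top gauge_nogo [(0.92, [0.5169, -0.0834, 0.0983])]
top collar [(0.81, [0.5724, -0.2164, 0.1162]), (0.71, [0.2475, -0.3191, 0.1139]), (0.65, [0.5119, -0.3478, 0.1124])]
top dispenser [(0.9, [0.5109, -0.3444, 0.0001]), (0.82, [0.2467, -0.3213, 0.0021]), (0.56, [0.5684, -0.2171, -0.0028])]
top caddy_hole_a [(0.83, [0.4867, 0.1676, 0.0881]), (0.61, [0.4724, 0.2594, 0.0891]), (0.4, [0.4881, -0.0932, 0.0996])]
top sink_edge [(0.7, [0.5219, -0.4044, 0.0013]), (0.6, [0.7342, -0.2911, -0.002])]
top stopper [(0.64, [0.4724, 0.2582, 0.0868])]
1.2
```

View pics/scene0.png

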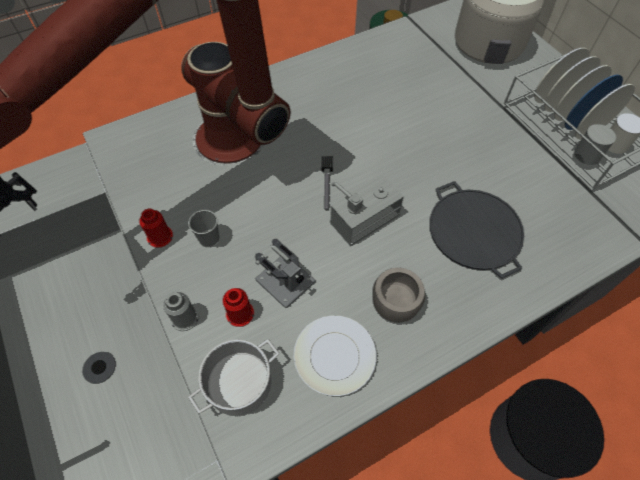

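View pics/top0.png

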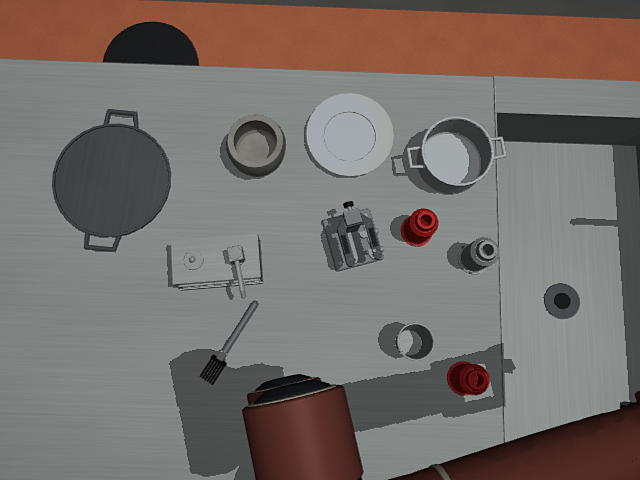

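```bash
python3 - <<'E'
import cv2,numpy as np
t=cv2.imread('pics/top0.png');s=cv2.imread('pics/scene0.png')
a=cv2.resize(t[195:280,315:400],None,fx=5,fy=5,interpolation=cv2.INTER_CUBIC)
b=cv2.resize(t[225:310,160:270],None,fx=3.4,fy=5,interpolation=cv2.INTER_CUBIC)
cv2.imwrite('pics/c1.png',np.hstack([a,b[:, :374]]))
a=cv2.resize(s[230:310,245:325],None,fx=5,fy=5,interpolation=cv2.INTER_CUBIC)
b=cv2.resize(s[150:230,315:395],None,fx=5,fy=5,interpolation=cv2.INTER_CUBIC)
cv2.imwrite('pics/c2.png',np.hstack([a,b]))
E
```

```text
(no output)
```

View pics/c1.png

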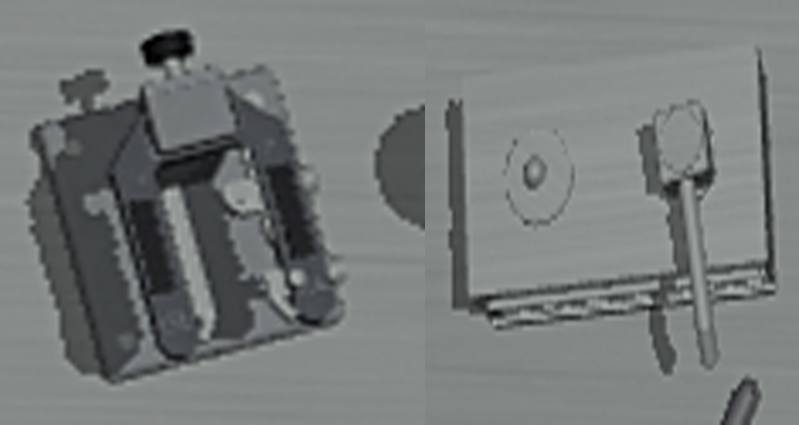

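View pics/c2.png

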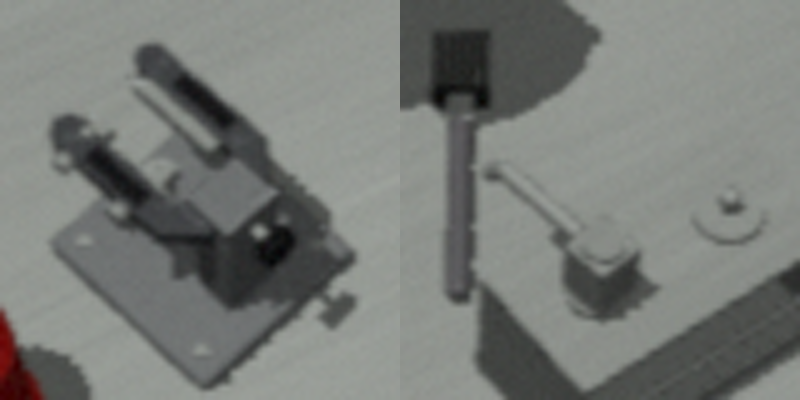

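```bash
cat > h.py <<'E'
import numpy as np,cv2
from plant import state,cams,nets
def pts(c,d):
    i=cams.camera_info(c);R=cv2.Rodrigues(i['rvec'])[0];t=i['tvec'];K=i['K']
    v,u=np.mgrid[:480,:640];P=np.stack([(u-K[0,2])/K[0,0]*d,(v-K[1,2])/K[1,1]*d,d],-1)
    return (P-t)@R
def pix(c,u,v,z):
    i=cams.camera_info(c);R=cv2.Rodrigues(i['rvec'])[0];t=i['tvec'];K=i['K']
    r=R.T@np.array([(u-K[0,2])/K[0,0],(v-K[1,2])/K[1,1],1]);o=-R.T@t
    return o+r*(z-o[2])/r[2]
E
python3 - <<'E'
from h import *
for c in('top','scene'):
    d=np.load(f'pics/{c}_d.npy');P=pts(c,d);
    def sel(x,y,r,z0,z1): 
        m=(d>0)&(np.hypot(P[...,0]-x,P[...,1]-y)<r)&(P[...,2]>z0)&(P[...,2]<z1);return m
    print(c)
    for n,(x,y,r,z0,z1) in dict(cap=(.481,.167,.03,.134,.145),headall=(.481,.167,.03,.125,.145),collar=(.511,-.346,.03,.108,.118),shoulder=(.481,.167,.03,.091,.098),spout=(.43,.155,.06,.105,.14),knob=(.47,.258,.03,.1,.115),frame=(.51,-.085,.07,.097,.108),clamp=(.56,-.07,.05,.108,.118)).items():
        m=sel(x,y,r,z0,z1);q=P[m]
        if len(q)<3: print(n,len(q));continue
        lo,hi=q.min(0),q.max(0);print(n,len(q),q.mean(0).round(4),lo.round(4),hi.round(4),((lo+hi)/2).round(4))
        if n=='spout':
            w,V=np.linalg.eigh(np.cov(q[:,:2].T));print('ang',np.degrees(np.arctan2(V[1,-1],V[0,-1])))
    # deck edges
# pixel-derived
d=lambda a,b:(np.degrees(np.arctan2(*(b-a)[[1,0]])))
cr=lambda u,v:pix('top',315+u/5,195+v/5,.1)
print('anvil inner edge',cr(187,190),cr(213,335),d(cr(213,335),cr(187,190)))
cr0=lambda u,v:pix('top',315+u/5,195+v/5,.014)
print('base L',d(cr0(112,380),cr0(38,128)),'base front',d(cr0(112,380),cr0(342,320)))
# pump spout: cap centre & spout end in top
cp=lambda u,v,z:pix('top',160+(u-425)/3.4,225+v/5,z)
a=cp(682,140,.139);b=cp(709,362,.122);print('cap',a,'spoutend',b,d(a,b))
print('caddy front edge',d(cp(472,297,.09),cp(775,265,.09)),'left',d(cp(472,297,.09),cp(460,75,.09)))
E
```

```text
top
cap 187 [0.48   0.1675 0.1385] [0.4549 0.1516 0.1341] [0.4975 0.1843 0.145 ] [0.4762 0.168  0.1396]
headall 265 [0.4768 0.1669 0.1363] [0.4514 0.1516 0.1263] [0.4975 0.1849 0.145 ] [0.4745 0.1683 0.1356]
collar 170 [ 0.5087 -0.3463  0.1126] [ 0.4895 -0.3658  0.1083] [ 0.5273 -0.3278  0.1175] [ 0.5084 -0.3468  0.1129]
shoulder 170 [0.4794 0.1644 0.0931] [0.4524 0.1372 0.091 ] [0.5095 0.1969 0.0971] [0.4809 0.167  0.094 ]
spout 337 [0.4498 0.1605 0.131 ] [0.395  0.1452 0.105 ] [0.4899 0.1823 0.1398] [0.4425 0.1638 0.1224]
ang -167.68658849559648
knob 39 [0.4691 0.2571 0.1067] [0.4508 0.2383 0.1001] [0.4879 0.2733 0.1146] [0.4693 0.2558 0.1073]
frame 1052 [ 0.5225 -0.082   0.1022] [ 0.4672 -0.133   0.0971] [ 0.5777 -0.0365  0.1079] [ 0.5225 -0.0848  0.1025]
clamp 208 [ 0.5696 -0.0679  0.1111] [ 0.5341 -0.1109  0.108 ] [ 0.601  -0.048   0.1169] [ 0.5675 -0.0794  0.1124]
scene
cap 71 [0.4854 0.168  0.1372] [0.4734 0.1527 0.1341] [0.4989 0.1818 0.1418] [0.4861 0.1672 0.1379]
headall 148 [0.4836 0.1664 0.1335] [0.4522 0.152  0.125 ] [0.5015 0.1866 0.1418] [0.4768 0.1693 0.1334]
collar 1
[... 293 characters left out ...]
443  0.1635 0.1228]
ang -170.54892872783398
knob 15 [0.4758 0.2574 0.1065] [0.4685 0.2528 0.1019] [0.4799 0.2641 0.1122] [0.4742 0.2584 0.107 ]
frame 629 [ 0.531  -0.0826  0.1008] [ 0.4713 -0.1339  0.097 ] [ 0.579  -0.0362  0.108 ] [ 0.5251 -0.0851  0.1025]
clamp 61 [ 0.5759 -0.0687  0.1095] [ 0.5581 -0.0864  0.108 ] [ 0.5921 -0.0495  0.1136] [ 0.5751 -0.0679  0.1108]
anvil inner edge [ 0.53671557 -0.0690056   0.1       ] [ 0.47610388 -0.08075248  0.1       ] 10.968257388346622
base L 17.524565516825007 base front -73.52100679754366
cap [0.48040725 0.1665282  0.139     ] spoutend [0.39405349 0.14789618 0.122     ] -167.82429360008354
caddy front edge -84.07528786996527 left 8.589032048696849
```

```bash
python3 - <<'E'
from h import *
for c in('top','scene'):
    d=np.load(f'pics/{c}_d.npy');P=pts(c,d);p=np.load(f'pics/{c}_p.npy')
    m=(d>0)&(np.hypot(P[...,0]-.51,P[...,1]+.085)<.09)
    for z0,z1 in((.097,.107),(.008,.02)):
        q=P[m&(P[...,2]>z0)&(P[...,2]<z1)]
        r=cv2.minAreaRect((q[:,:2]*1000).astype(np.float32));print(c,z0,r)
    # rectified top-down map in gauge frame at z=.102, guess origin & 16.5deg
    i=cams.camera_info(c);a=np.radians(16.5);o=np.array([.4885,-.0905])
    X,Y=np.meshgrid(np.arange(-.04,.11,.00025),np.arange(.06,-.06,-.00025))
    W=np.stack([o[0]+X*np.cos(a)-Y*np.sin(a),o[1]+X*np.sin(a)+Y*np.cos(a),np.full_like(X,.102)],-1)
    uv,_=cv2.projectPoints(W.reshape(-1,1,3),i['rvec'],i['tvec'],i['K'],None)
    uv=uv.reshape(X.shape+(2,)).astype(np.float32)
    im=cv2.remap(p[:,:,::-1].copy(),uv[...,0],uv[...,1],cv2.INTER_CUBIC)
    for k in range(-4,11): cv2.line(im,(160+k*40,0),(160+k*40,8 if k else 30),(0,255,255),1)
    for yy in(12,-12,0): cv2.line(im,(0,240-yy*4),(600,240-yy*4),(0,255,0) if yy else (255,0,0),1)
    cv2.imwrite(f'pics/rect_{c}.png',im)
E
```

```text
top 0.097 ((537.0684204101562, -81.24691009521484), (125.436767578125, 82.87197875976562), 16.411779403686523)
top 0.008 ((511.97210693359375, -79.78984069824219), (170.4141845703125, 143.62669372558594), 29.13673973083496)
scene 0.097 ((537.3923950195312, -81.69853210449219), (117.06495666503906, 84.17356872558594), 16.69069480895996)
scene 0.008 ((542.1256713867188, -76.82843017578125), (113.00949096679688, 110.63536834716797), 16.162582397460938)
```

View pics/rect_top.png

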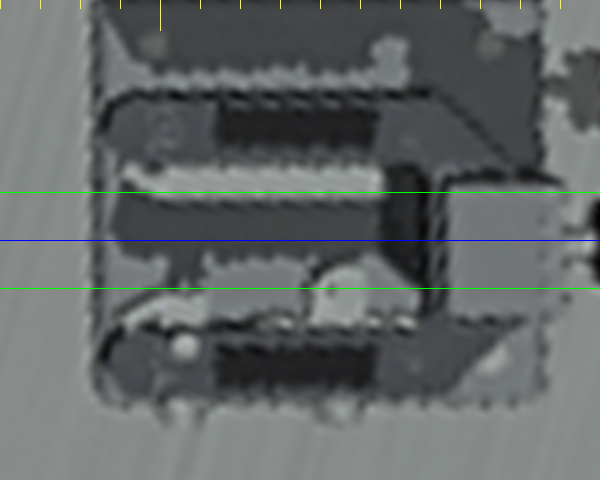

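View pics/rect_scene.png

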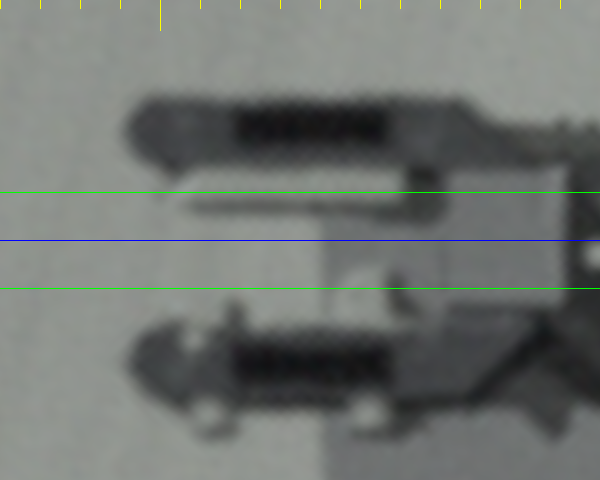

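```bash
cat >> h.py <<'E'
from scipy.spatial.transform import Rotation as Ro
def show():
    s=state();w,x,y,z=s['tool_rot'];M=Ro.from_quat([x,y,z,w]).as_matrix()
    print('t',round(s['time'],2),'tcp',np.round(s['tool_pos'],4),'jaw deg',round(np.degrees(np.arctan2(M[1,2],M[0,2])),2),'down',M[:,0].round(3),'q',np.round(s['joint_pos'],3),'F',np.round(s['contact_force'],2),'T',np.round(s['ft_torque'],2),'g',round(s['gripper_width'],4))
E
python3 -c "
from h import *
show()"
```

```text
t 1.2 tcp [ 0.2265 -0.5825  0.2313] jaw deg -68.75 down [-0. -0. -1.] q [-1.319  0.053  1.613 -0.     1.476 -0.119] F [ 0.1  -0.5  -0.21] T [-0.02 -0.02  0.01] g 1.002
```

Call:
play_rows --motion '[[-1, [0.027, 0.04, 0], -0.03], [-1, [0.054, 0.08, 0], -0.06], [-1, [0.081, 0.12, 0], -0.1], [-1, [0.108, 0.16, 0], -0.14], [-1, [0.135, 0.2, 0], -0.17]]'

```text
time: 1.7
tool_pos: [0.3622, -0.3809, 0.2315]
tool_rot: [0.547, 0.448, 0.547, -0.448]
contact_force: [2.2, -0.1, 0.1]
gripper_width: 1.003
```

Call:
play_rows --motion '[[-1, [0.01, 0.048, 0], 0], [-1, [0.02, 0.096, 0], 0], [-1, [0.03, 0.144, 0], 0], [-1, [0.04, 0.192, 0], 0], [-1, [0.05, 0.24, 0], 0]]'

```text
time: 2.2
tool_pos: [0.4115, -0.1407, 0.2316]
tool_rot: [0.548, 0.448, 0.547, -0.447]
contact_force: [1.5, 0.4, 0.1]
gripper_width: 0.998
```

Call:
play_rows --motion '[[-1, [0.012, 0.048, 0], 0], [-1, [0.024, 0.096, 0], 0], [-1, [0.036, 0.144, 0], 0], [-1, [0.048, 0.192, 0], 0], [-1, [0.06, 0.24, 0], 0]]'

```text
time: 2.7
tool_pos: [0.4716, 0.0997, 0.2317]
tool_rot: [0.548, 0.448, 0.547, -0.447]
contact_force: [1.5, 0.0, 0.2]
gripper_width: 1.0
```

Call:
play_rows --motion '[[-1, [0.005, 0.035, 0], 0], [-1, [0.01, 0.07, -0.01], 0], [-1, [0.01, 0.07, -0.04], 0], [-1, [0.01, 0.07, -0.055], 0], [-1, [0.01, 0.07, -0.055], 0]]'

```text
time: 3.2
tool_pos: [0.4794, 0.1669, 0.173]
tool_rot: [0.546, 0.446, 0.549, -0.449]
contact_force: [-0.6, -0.3, -0.0]
gripper_width: 1.005
```

```bash
python3 - <<'E'
from h import *
show()
for c in('top','scene'):
    p,d=cams.grab_frame(c)
    o=p[190:330,140:320] if c=='top' else p[120:260,280:460]
    cv2.imwrite(f'pics/g1{c}.png',cv2.resize(o,None,fx=4,fy=4,interpolation=cv2.INTER_CUBIC)[:,:,::-1])
E
```

```text
t 3.2 tcp [0.4794 0.1669 0.173 ] jaw deg -78.5 down [-0.006 -0.001 -1.   ] q [ 0.188 -0.185  1.938 -0.     1.395  1.559] F [-0.65 -0.3  -0.01] T [-0.08  0.    0.02] g 1.0054
```

View pics/g1scene.png

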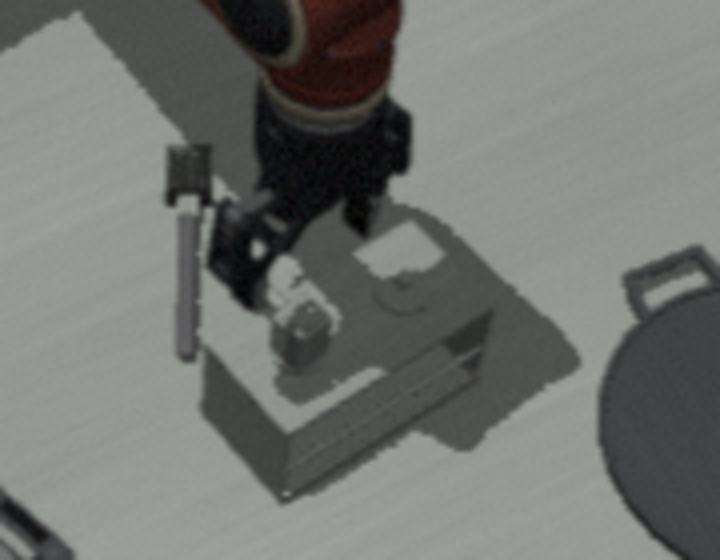

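View pics/g1top.png

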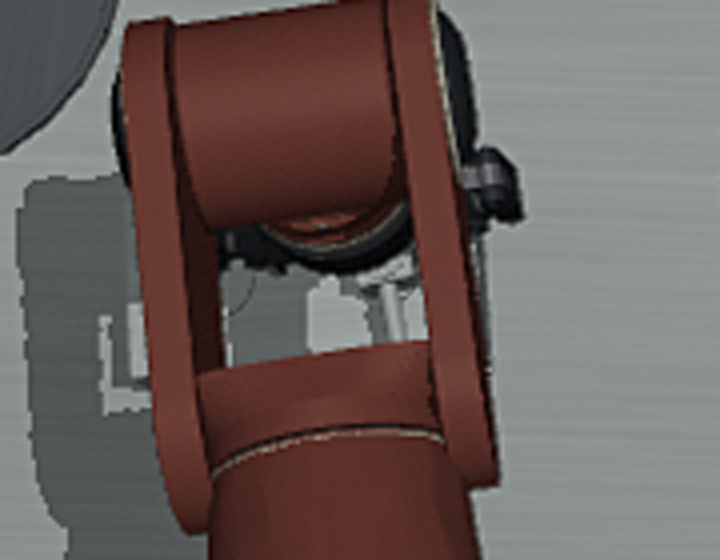

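Call:
play_rows --motion '[[-1, [0.001, 0, -0.02], 0], [-1, [0.001, 0, -0.04], 0], [-1, [0.001, 0, -0.06], 0], [-1, [0.001, 0, -0.077], 0], [-1, [0.001, 0, -0.077], 0]]'

```text
time: 3.8
tool_pos: [0.4817, 0.1666, 0.0983]
tool_rot: [0.547, 0.447, 0.548, -0.448]
contact_force: [1.1, -0.6, -0.8]
gripper_width: 1.001
```

Call:
play_rows --motion '[[-0.3, [0, 0, 0], 0], [0, [0, 0, 0], 0], [0.1, [0, 0, 0], 0], [0.2, [0, 0, 0], 0], [1, [0, 0, 0], 0]]'

```text
time: 4.3
tool_pos: [0.4833, 0.1678, 0.1004]
tool_rot: [0.548, 0.448, 0.547, -0.447]
contact_force: [0.5, 0.1, 3.7]
gripper_width: 0.343
```

Call:
play_rows --motion '[[1, [0, 0, 0], 0], [1, [0, 0, 0], 0], [1, [0, 0, 0], 0]]'

```text
time: 4.6
tool_pos: [0.4833, 0.1678, 0.1004]
tool_rot: [0.548, 0.448, 0.547, -0.447]
contact_force: [-0.4, 0.6, 5.7]
gripper_width: 0.338
```

```bash
python3 -c "
from h import *
show()"
```

```text
t 4.6 tcp [0.4833 0.1678 0.1004] jaw deg -78.49 down [ 0.002  0.    -1.   ] q [ 0.189 -0.102  1.992  0.     1.25   1.558] F [-0.44  0.57  5.69] T [ 0.12  0.06 -0.01] g 0.3381
```

Call:
play_rows --motion '[[1, [0, 0, 0.015], 0], [1, [0, 0, 0.045], 0], [1, [0, 0, 0.085], 0], [1, [0, 0, 0.12], 0], [1, [-0.003, -0.03, 0.12], 0.03]]'

```text
time: 5.1
tool_pos: [0.4821, 0.1392, 0.2262]
tool_rot: [0.558, 0.441, 0.553, -0.435]
contact_force: [1.4, -2.0, -2.4]
gripper_width: 0.343
```

Call:
play_rows --motion '[[1, [-0.007, -0.05, 0], 0.02], [1, [-0.014, -0.1, 0], 0.04], [1, [-0.021, -0.15, 0], 0.057], [1, [-0.028, -0.2, 0], 0.057], [1, [-0.033, -0.2415, 0], 0.057]]'

```text
time: 5.6
tool_pos: [0.4449, -0.1059, 0.2192]
tool_rot: [0.566, 0.423, 0.567, -0.424]
contact_force: [1.5, -0.3, -1.5]
gripper_width: 0.34
```

Call:
play_rows --motion '[[1, [0, 0, 0], 0], [1, [0, 0, 0], 0]]'

```text
time: 5.8
tool_pos: [0.4457, -0.1046, 0.219]
tool_rot: [0.565, 0.424, 0.567, -0.424]
contact_force: [-0.3, 1.4, -1.4]
gripper_width: 0.34
```

```bash
python3 - <<'E'
from h import *
show()
for c in('top','scene'):
    p,d=cams.grab_frame(c);np.save(f'pics/g2{c}_d.npy',d);np.save(f'pics/g2{c}_p.npy',p)
    cv2.imwrite(f'pics/g2{c}.png',p[:,:,::-1])
    o=p[190:310,250:410] if c=='top' else p[190:310,190:350]
    cv2.imwrite(f'pics/g2{c}.png',cv2.resize(o,None,fx=5,fy=5,interpolation=cv2.INTER_CUBIC)[:,:,::-1])
    for t in('pump','pump_head','barrel_tip','barrel_band'):
        r=nets.landmark_of(c,t);print(c,t,[(round(x['score'],2),np.round(x['at'],4).tolist()) for x in r[:2]])
E
```

```text
t 5.8 tcp [ 0.4457 -0.1046  0.219 ] jaw deg -73.66 down [-0.001  0.001 -1.   ] q [-0.393 -0.358  2.     0.     1.501  0.892] F [-0.33  1.41 -1.36] T [ 0.   -0.01  0.02] g 0.3396
top pump [(0.62, [0.4458, -0.1033, 0.2077]), (0.27, [0.5206, -0.0843, 0.0954])]
top pump_head [(0.5, [0.4422, -0.1075, 0.2373])]
top barrel_tip [(0.56, [0.4466, -0.101, 0.1383]), (0.3, [0.4689, 0.2575, 0.0884])]
top barrel_band [(0.71, [0.4452, -0.0973, 0.1902]), (0.16, [0.4877, -0.0932, 0.0994])]
scene pump [(0.53, [0.4433, -0.104, 0.2102]), (0.31, [0.4741, 0.2123, 0.001])]
scene pump_head [(0.85, [0.4434, -0.1074, 0.2354]), (0.58, [0.5112, -0.3474, 0.1093])]
scene barrel_tip [(0.84, [0.4424, -0.1074, 0.1343])]
scene barrel_band [(0.88, [0.445, -0.1019, 0.1955]), (0.43, [0.4838, 0.1727, 0.0845])]
```

View pics/g2scene.png

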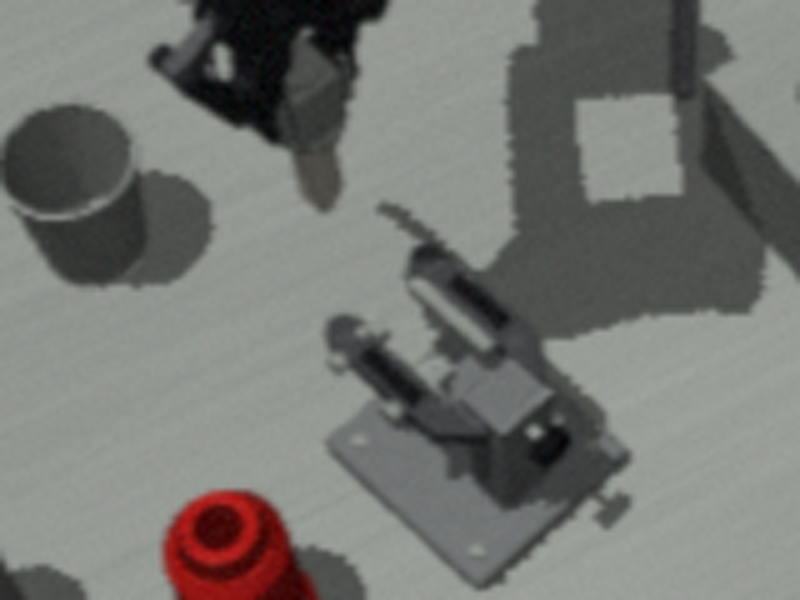

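View pics/g2top.png

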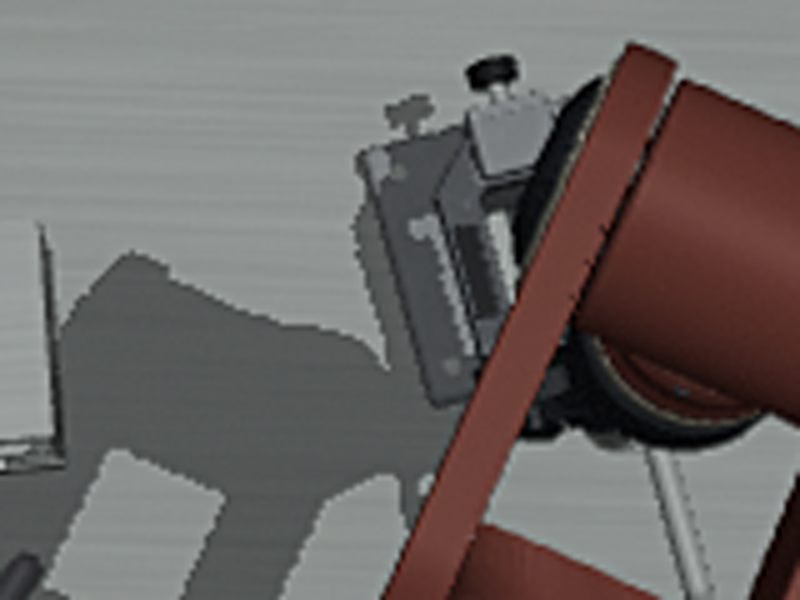

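Call:
play_rows --motion '[[1, [0, 0, -0.03], 0], [1, [0, 0, -0.06], 0], [1, [0, 0, -0.09], 0], [1, [0, 0, -0.099], 0], [1, [0, 0, -0.099], 0]]'

```text
time: 6.8
tool_pos: [0.4454, -0.1034, 0.1188]
tool_rot: [0.565, 0.423, 0.568, -0.423]
contact_force: [0.7, 0.0, -0.7]
gripper_width: 0.342
```

```bash
python3 - <<'E'
from h import *
show()
c='scene'
p,d=cams.grab_frame(c)
o=p[200:300,210:330]
cv2.imwrite(f'pics/g3{c}.png',cv2.resize(o,None,fx=6,fy=6,interpolation=cv2.INTER_CUBIC)[:,:,::-1])
E
```

```text
t 6.8 tcp [ 0.4454 -0.1034  0.1188] jaw deg -73.5 down [-0.003  0.001 -1.   ] q [-0.391 -0.265  2.099  0.     1.311  0.892] F [ 0.67  0.04 -0.74] T [-0.06 -0.05  0.04] g 0.3419
```

View pics/g3scene.png

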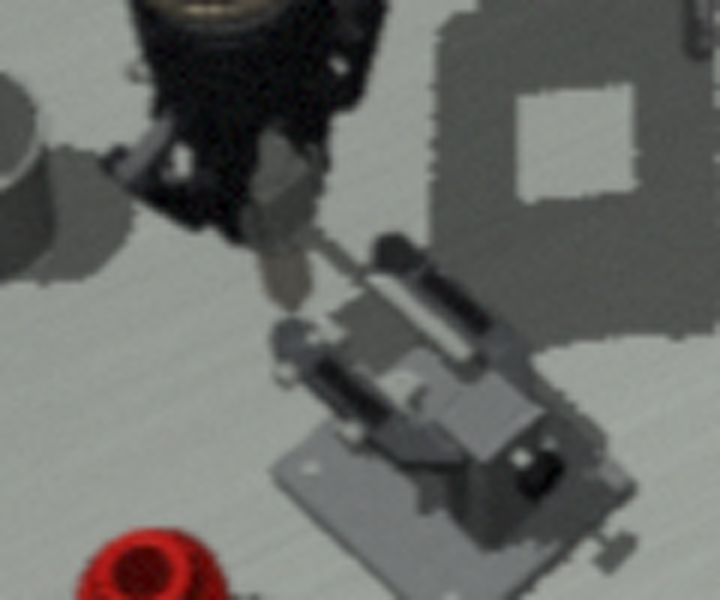

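Call:
play_rows --motion '[[1, [0.0096, 0.0028, 0], 0], [1, [0.0192, 0.0057, 0], 0], [1, [0.024, 0.0071, 0], 0], [1, [0.0268, 0.008, 0], 0], [1, [0.0268, 0.008, 0], 0]]'

```text
time: 7.35
tool_pos: [0.4738, -0.0959, 0.1206]
tool_rot: [0.567, 0.423, 0.567, -0.423]
contact_force: [0.2, -0.5, -1.3]
gripper_width: 0.344
```

```bash
cat >>h.py <<'E'
def g(o=(.4895,-.0912),a=np.radians(16.5)):
    s=state();F=s['contact_force'];r=s['tool_pos'][:2]-np.array(o);c,n=np.cos(a),np.sin(a)
    print('t',round(s['time'],2),'gx %.1f gy %.1f mm z %.4f'%(1e3*(r[0]*c+r[1]*n),1e3*(-r[0]*n+r[1]*c),s['tool_pos'][2]),'Fgx %.2f Fgy %.2f Fz %.2f'%(F[0]*c+F[1]*n,-F[0]*n+F[1]*c,F[2]),'T',np.round(s['ft_torque'],2),'w',round(s['gripper_width'],3))
E
python3 - <<'E'
from h import *
g()
c='scene'
p,d=cams.grab_frame(c)
o=p[200:300,210:330]
cv2.imwrite(f'pics/g4{c}.png',cv2.resize(o,None,fx=6,fy=6,interpolation=cv2.INTER_CUBIC)[:,:,::-1])
E
```

```text
t 7.35 gx -16.4 gy -0.0 mm z 0.1206 Fgx 0.07 Fgy -0.53 Fz -1.28 T [ 0.   -0.07 -0.02] w 0.344
```

View pics/g4scene.png

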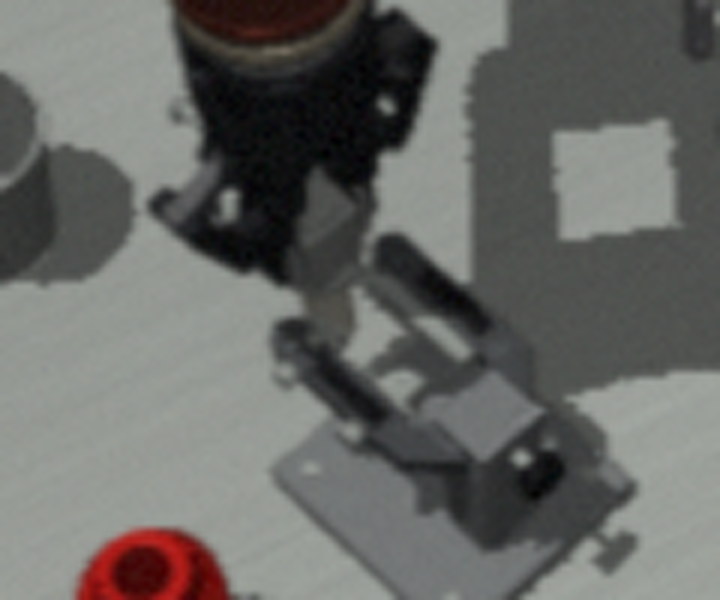

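Call:
play_rows --motion '[[1, [0.0024, 0.0007, 0], 0], [1, [0.0048, 0.0014, 0], 0], [1, [0.0072, 0.0021, 0], 0], [1, [0.0096, 0.0028, 0], 0], [1, [0.0096, 0.0028, 0], 0]]'

```text
time: 7.9
tool_pos: [0.4831, -0.0932, 0.1204]
tool_rot: [0.567, 0.423, 0.567, -0.423]
contact_force: [0.3, -0.1, -2.0]
gripper_width: 0.341
```

```bash
python3 -c "
from h import *
g()"
```

```text
t 7.9 gx -6.7 gy -0.1 mm z 0.1204 Fgx 0.28 Fgy -0.19 Fz -1.98 T [ 0.02 -0.02 -0.01] w 0.341
```

Call:
play_rows --motion '[[1, [0.002, 0.0006, 0], 0], [1, [0.004, 0.0012, 0], 0], [1, [0.006, 0.0018, 0], 0], [1, [0.0067, 0.002, 0], 0], [1, [0.0067, 0.002, 0], 0]]'

```text
time: 8.4
tool_pos: [0.4897, -0.0912, 0.1203]
tool_rot: [0.567, 0.423, 0.567, -0.423]
contact_force: [-0.0, 0.0, -1.9]
gripper_width: 0.345
```

```bash
python3 -c "
from h import *
g()"
```

```text
t 8.4 gx 0.2 gy -0.0 mm z 0.1203 Fgx 0.00 Fgy 0.03 Fz -1.94 T [ 0.01 -0.01  0.01] w 0.345
```

Call:
play_rows --motion '[[1, [0.002, 0.0006, 0], 0], [1, [0.004, 0.0012, 0], 0], [1, [0.006, 0.0018, 0], 0], [1, [0.0077, 0.0023, 0], 0], [1, [0.0077, 0.0023, 0], 0]]'

```text
time: 8.9
tool_pos: [0.4975, -0.0888, 0.1203]
tool_rot: [0.567, 0.423, 0.567, -0.423]
contact_force: [-0.3, 0.4, -2.0]
gripper_width: 0.343
```

```bash
python3 -c "
from h import *
g()"
```

```text
t 8.9 gx 8.3 gy -0.0 mm z 0.1203 Fgx -0.14 Fgy 0.43 Fz -1.97 T [ 0.05 -0.03  0.06] w 0.343
```

Call:
play_rows --motion '[[1, [0.002, 0.0006, 0], 0], [1, [0.004, 0.0012, 0], 0], [1, [0.006, 0.0018, 0], 0], [1, [0.0077, 0.0023, 0], 0], [1, [0.0077, 0.0023, 0], 0]]'

```text
time: 9.4
tool_pos: [0.5052, -0.0866, 0.1203]
tool_rot: [0.567, 0.423, 0.567, -0.423]
contact_force: [0.2, 0.3, -2.5]
gripper_width: 0.343
```

```bash
python3 - <<'E'
from h import *
g()
c='scene'
p,d=cams.grab_frame(c)
o=p[200:300,210:330]
cv2.imwrite(f'pics/g5{c}.png',cv2.resize(o,None,fx=6,fy=6,interpolation=cv2.INTER_CUBIC)[:,:,::-1])
E
```

```text
t 9.4 gx 16.4 gy -0.0 mm z 0.1203 Fgx 0.24 Fgy 0.28 Fz -2.54 T [ 0.03 -0.01  0.06] w 0.343
```

View pics/g5scene.png

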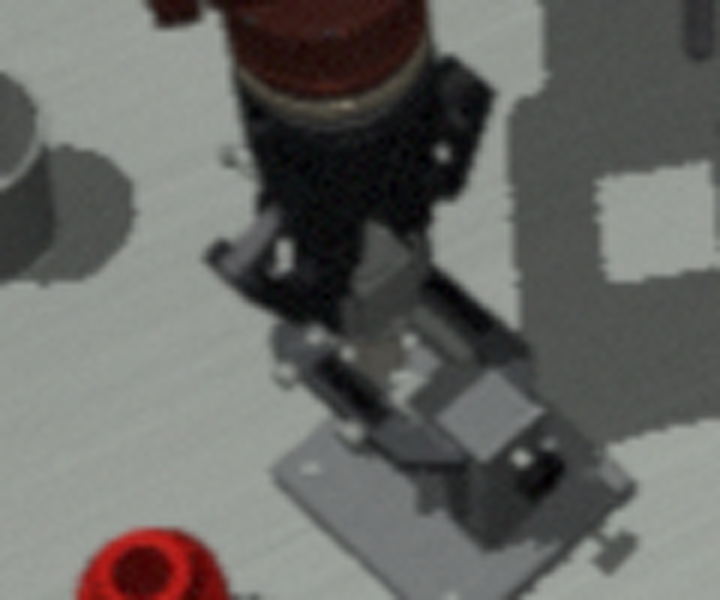

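Call:
play_rows --motion '[[1, [0.001, 0.0003, 0], 0], [1, [0.0019, 0.0006, 0], 0], [1, [0.0029, 0.0009, 0], 0], [1, [0.0034, 0.001, 0], 0], [1, [0.0034, 0.001, 0], 0]]'

```text
time: 9.95
tool_pos: [0.5085, -0.0856, 0.1204]
tool_rot: [0.567, 0.423, 0.566, -0.423]
contact_force: [-0.0, 0.6, -1.7]
gripper_width: 0.343
```

```bash
python3 -c "
from h import *
g()"
```

```text
t 9.95 gx 19.8 gy -0.0 mm z 0.1204 Fgx 0.17 Fgy 0.63 Fz -1.65 T [0.01 0.01 0.01] w 0.343
```

Call:
play_rows --motion '[[1, [0.0005, 0.00015, 0], 0], [1, [0.001, 0.0003, 0], 0], [1, [0.0014, 0.0004, 0], 0], [1, [0.0019, 0.00055, 0], 0]]'

```text
time: 10.35
tool_pos: [0.5103, -0.0851, 0.1203]
tool_rot: [0.567, 0.423, 0.567, -0.423]
contact_force: [-0.5, -0.6, -2.4]
gripper_width: 0.34
```

```bash
python3 -c "
from h import *
g()"
```

```text
t 10.35 gx 21.7 gy -0.0 mm z 0.1203 Fgx -0.66 Fgy -0.43 Fz -2.35 T [-0.01  0.02  0.03] w 0.34
```

Call:
play_rows --motion '[[1, [0.0005, 0.00015, 0], 0], [1, [0.001, 0.0003, 0], 0], [1, [0.0014, 0.0004, 0], 0], [1, [0.0019, 0.00055, 0], 0]]'

```text
time: 10.75
tool_pos: [0.5122, -0.0845, 0.1203]
tool_rot: [0.567, 0.423, 0.567, -0.423]
contact_force: [-0.1, 0.3, -1.3]
gripper_width: 0.34
```

```bash
python3 -c "
from h import *
g()"
```

```text
t 10.75 gx 23.7 gy -0.0 mm z 0.1203 Fgx 0.00 Fgy 0.27 Fz -1.25 T [ 0.05 -0.02  0.01] w 0.34
```

Call:
play_rows --motion '[[1, [0.0005, 0.00015, 0], 0], [1, [0.001, 0.0003, 0], 0], [1, [0.0014, 0.0004, 0], 0], [1, [0.0019, 0.00055, 0], 0]]'

```text
time: 11.15
tool_pos: [0.5141, -0.084, 0.1203]
tool_rot: [0.567, 0.423, 0.567, -0.423]
contact_force: [0.1, -0.1, -1.8]
gripper_width: 0.34
```

```bash
python3 -c "
from h import *
g()"
```

```text
t 11.15 gx 25.6 gy -0.0 mm z 0.1203 Fgx 0.06 Fgy -0.15 Fz -1.82 T [-0.01 -0.04 -0.01] w 0.34
```

Call:
play_rows --motion '[[1, [0.0005, 0.00015, 0], 0], [1, [0.001, 0.0003, 0], 0], [1, [0.0014, 0.0004, 0], 0], [1, [0.0019, 0.00055, 0], 0]]'

```text
time: 11.55
tool_pos: [0.516, -0.0834, 0.1203]
tool_rot: [0.567, 0.423, 0.567, -0.423]
contact_force: [0.0, -0.1, -1.8]
gripper_width: 0.343
```

```bash
python3 -c "
from h import *
g()"
```

```text
t 11.55 gx 27.6 gy -0.0 mm z 0.1203 Fgx -0.02 Fgy -0.14 Fz -1.83 T [ 0.03 -0.   -0.03] w 0.343
```

Call:
play_rows --motion '[[1, [0.0005, 0.00015, 0], 0], [1, [0.001, 0.0003, 0], 0], [1, [0.0014, 0.0004, 0], 0], [1, [0.0019, 0.00055, 0], 0]]'

```text
time: 11.95
tool_pos: [0.5179, -0.0829, 0.1203]
tool_rot: [0.567, 0.423, 0.567, -0.423]
contact_force: [0.6, 0.1, -1.5]
gripper_width: 0.341
```

```bash
python3 -c "
from h import *
g()"
```

```text
t 11.95 gx 29.6 gy -0.1 mm z 0.1203 Fgx 0.57 Fgy -0.05 Fz -1.49 T [ 0.03 -0.06  0.02] w 0.341
```

Call:
play_rows --motion '[[1, [0.0005, 0.00015, 0], 0], [1, [0.001, 0.0003, 0], 0], [1, [0.0014, 0.0004, 0], 0]]'

```text
time: 12.25
tool_pos: [0.5193, -0.0824, 0.1203]
tool_rot: [0.567, 0.423, 0.567, -0.423]
contact_force: [-1.0, 0.5, -1.9]
gripper_width: 0.343
```

```bash
python3 -c "
from h import *
g()"
```

```text
t 12.25 gx 31.1 gy -0.1 mm z 0.1203 Fgx -0.82 Fgy 0.78 Fz -1.90 T [-0.01  0.01  0.01] w 0.343
```

Call:
play_rows --motion '[[1, [0.0005, 0.00015, 0], 0], [1, [0.0005, 0.00015, 0], 0]]'

```text
time: 12.45
tool_pos: [0.5198, -0.0823, 0.1203]
tool_rot: [0.567, 0.423, 0.567, -0.423]
contact_force: [-0.0, -0.2, -2.0]
gripper_width: 0.345
```

```bash
python3 -c "
from h import *
g()"
```

```text
t 12.45 gx 31.6 gy -0.1 mm z 0.1203 Fgx -0.05 Fgy -0.16 Fz -1.99 T [-0.03 -0.01 -0.01] w 0.345
```

Call:
play_rows --motion '[[1, [0.0005, 0.00015, 0], 0], [1, [0.0005, 0.00015, 0], 0]]'

```text
time: 12.65
tool_pos: [0.5203, -0.0821, 0.1203]
tool_rot: [0.567, 0.423, 0.567, -0.423]
contact_force: [0.2, -1.0, -1.7]
gripper_width: 0.345
```

```bash
python3 -c "
from h import *
g()"
```

```text
t 12.65 gx 32.1 gy -0.1 mm z 0.1203 Fgx -0.10 Fgy -0.97 Fz -1.67 T [-0.05 -0.05 -0.06] w 0.345
```

Noise so far; continue in small steps.

Call:
play_rows --motion '[[1, [0.0005, 0.00015, 0], 0], [1, [0.001, 0.0003, 0], 0], [1, [0.001, 0.0003, 0], 0]]'

```text
time: 12.95
tool_pos: [0.5213, -0.0818, 0.1203]
tool_rot: [0.567, 0.423, 0.567, -0.423]
contact_force: [0.1, -0.1, -1.4]
gripper_width: 0.342
```

```bash
python3 -c "
from h import *
g()"
```

```text
t 12.95 gx 33.2 gy -0.1 mm z 0.1203 Fgx 0.07 Fgy -0.12 Fz -1.40 T [-0.01  0.    0.01] w 0.342
```

Call:
play_rows --motion '[[1, [0.0005, 0.00015, 0], 0], [1, [0.001, 0.0003, 0], 0], [1, [0.001, 0.0003, 0], 0]]'

```text
time: 13.25
tool_pos: [0.5223, -0.0815, 0.1203]
tool_rot: [0.567, 0.423, 0.567, -0.423]
contact_force: [0.3, 0.4, -2.3]
gripper_width: 0.342
```

```bash
python3 -c "
from h import *
g()"
```

```text
t 13.25 gx 34.2 gy -0.1 mm z 0.1203 Fgx 0.40 Fgy 0.26 Fz -2.29 T [ 0.01 -0.02 -0.03] w 0.342
```

Call:
play_rows --motion '[[1, [0.0005, 0.00015, 0], 0], [1, [0.001, 0.0003, 0], 0], [1, [0.001, 0.0003, 0], 0]]'

```text
time: 13.55
tool_pos: [0.523, -0.0812, 0.1202]
tool_rot: [0.566, 0.423, 0.567, -0.423]
contact_force: [-2.0, -0.6, -2.6]
gripper_width: 0.342
```

```bash
python3 - <<'E'
from h import *
g()
c='scene'
p,d=cams.grab_frame(c)
o=p[220:300,240:340]
cv2.imwrite(f'pics/g6{c}.png',cv2.resize(o,None,fx=7.5,fy=7.5,interpolation=cv2.INTER_CUBIC)[:,:,::-1])
E
```

```text
t 13.55 gx 35.0 gy 0.0 mm z 0.1202 Fgx -2.05 Fgy -0.06 Fz -2.63 T [ 0.02  0.17 -0.02] w 0.342
```

View pics/g6scene.png

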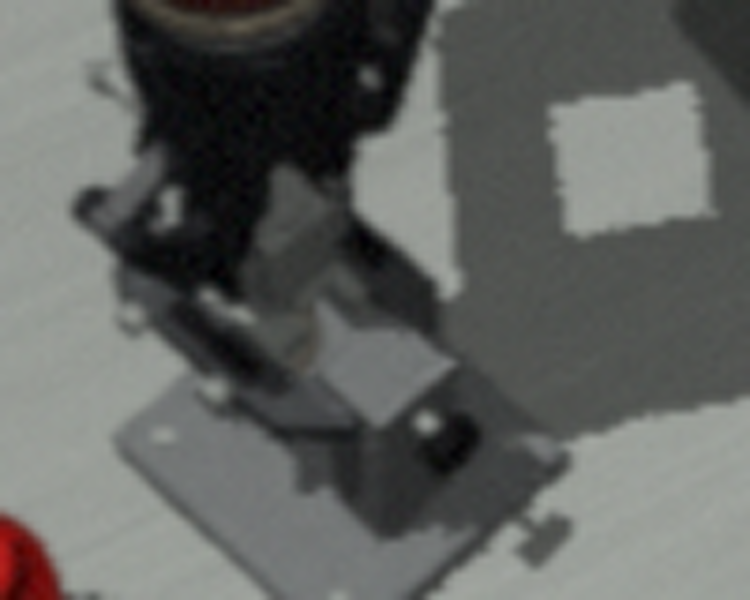

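Call:
play_rows --motion '[[1, [0.0005, 0.00015, 0], 0], [1, [0.0005, 0.00015, 0], 0]]'

```text
time: 13.8
tool_pos: [0.5233, -0.081, 0.1201]
tool_rot: [0.566, 0.423, 0.567, -0.423]
contact_force: [-2.4, 0.2, -1.5]
gripper_width: 0.345
```

```bash
python3 -c "
from h import *
g()"
```

```text
t 13.8 gx 35.3 gy 0.1 mm z 0.1201 Fgx -2.21 Fgy 0.89 Fz -1.55 T [0.03 0.64 0.01] w 0.345
```

Call:
play_rows --motion '[[1, [0.0005, 0.00015, 0], 0], [1, [0.0005, 0.00015, 0], 0], [1, [0.0005, 0.00015, 0], 0]]'

```text
time: 14.1
tool_pos: [0.5235, -0.0809, 0.1199]
tool_rot: [0.566, 0.423, 0.567, -0.424]
contact_force: [-5.5, 0.4, -0.1]
gripper_width: 0.342
```

```bash
python3 -c "
from h import *
g();show()"
```

```text
t 14.1 gx 35.5 gy 0.3 mm z 0.1199 Fgx -5.11 Fgy 1.97 Fz -0.12 T [ 0.04  1.07 -0.05] w 0.342
t 14.1 tcp [ 0.5235 -0.0809  0.1199] jaw deg -73.51 down [-0.002  0.    -1.   ] q [-0.294 -0.078  1.934 -0.     1.287  0.989] F [-5.46  0.44 -0.12] T [ 0.04  1.07 -0.05] g 0.3418
```

Call:
play_rows --motion '[[1, [0, 0, 0], 0], [1, [0, 0, 0], 0], [1, [0, 0, 0], 0], [1, [0, 0, 0], 0], [1, [0, 0, 0], 0]]'

```text
time: 14.6
tool_pos: [0.5235, -0.0809, 0.1199]
tool_rot: [0.566, 0.423, 0.567, -0.424]
contact_force: [-5.6, -0.5, 0.6]
gripper_width: 0.341
```

```bash
python3 -c "
from h import *
g();show()"
```

```text
t 14.6 gx 35.5 gy 0.3 mm z 0.1199 Fgx -5.52 Fgy 1.08 Fz 0.58 T [ 0.08  1.04 -0.05] w 0.341
t 14.6 tcp [ 0.5235 -0.0809  0.1199] jaw deg -73.51 down [-0.002  0.    -1.   ] q [-0.294 -0.078  1.934 -0.     1.287  0.989] F [-5.6  -0.53  0.58] T [ 0.08  1.04 -0.05] g 0.3413
```

Call:
play_rows --motion '[[1, [-0.0019, -0.0006, 0], 0], [1, [-0.0067, -0.002, 0], 0], [1, [-0.0134, -0.004, 0], 0], [1, [-0.0201, -0.006, 0], 0], [1, [-0.0268, -0.0079, 0], 0]]'

```text
time: 15.1
tool_pos: [0.497, -0.0891, 0.1205]
tool_rot: [0.567, 0.423, 0.566, -0.423]
contact_force: [0.2, -0.6, -1.3]
gripper_width: 0.34
```

```bash
python3 -c "
from h import *
g()"
```

```text
t 15.1 gx 7.8 gy -0.2 mm z 0.1205 Fgx 0.06 Fgy -0.64 Fz -1.32 T [ 0.02  0.04 -0.03] w 0.34
```

Call:
play_rows --motion '[[1, [-0.0115, -0.0034, 0], 0], [1, [-0.023, -0.0068, 0], 0], [1, [-0.0345, -0.0102, 0], 0], [1, [-0.046, -0.0136, 0], 0], [1, [-0.0518, -0.0153, 0], 0]]'

```text
time: 15.6
tool_pos: [0.4444, -0.1044, 0.1201]
tool_rot: [0.566, 0.423, 0.566, -0.423]
contact_force: [-0.7, 0.7, -2.0]
gripper_width: 0.345
```

```bash
python3 -c "
from h import *
g()"
```

```text
t 15.6 gx -47.0 gy 0.1 mm z 0.1201 Fgx -0.44 Fgy 0.81 Fz -2.04 T [ 0.01  0.   -0.  ] w 0.345
```

Call:
play_rows --motion '[[1, [0, 0, 0.03], 0], [1, [0, 0, 0.07], 0], [1, [0, 0, 0.105], 0.05], [1, [0, -0.02, 0.12], 0.18], [1, [0.005, -0.05, 0.12], 0.32]]'

```text
time: 16.1
tool_pos: [0.4521, -0.1547, 0.2447]
tool_rot: [0.631, 0.325, 0.625, -0.325]
contact_force: [0.5, 0.3, -1.4]
gripper_width: 0.342
```

Call:
play_rows --motion '[[1, [0.012, -0.04, 0], 0.14], [1, [0.024, -0.08, 0], 0.28], [1, [0.036, -0.12, 0], 0.42], [1, [0.048, -0.16, 0], 0.56], [1, [0.061, -0.192, 0], 0.7]]'

```text
time: 16.6
tool_pos: [0.5115, -0.3485, 0.2401]
tool_rot: [0.701, 0.091, 0.701, -0.091]
contact_force: [0.6, 0.9, -1.6]
gripper_width: 0.345
```

Call:
play_rows --motion '[[1, [0, 0, 0], 0.13], [1, [0, 0, 0], 0.263], [1, [0, 0, 0], 0.263], [1, [0, 0, 0], 0.263]]'

```text
time: 17.0
tool_pos: [0.5115, -0.3461, 0.2402]
tool_rot: [0.707, 0.001, 0.707, -0.001]
contact_force: [0.4, 0.7, -1.4]
gripper_width: 0.343
```

```bash
python3 - <<'E'
from h import *
show()
for c in('top','scene'):
    p,d=cams.grab_frame(c)
    o=p[190:310,400:560] if c=='top' else p[230:350,110:270]
    cv2.imwrite(f'pics/g7{c}.png',cv2.resize(o,None,fx=5,fy=5,interpolation=cv2.INTER_CUBIC)[:,:,::-1])
    for t in('pump','pump_head','barrel_tip','barrel_band','spout_mouth','collar'):
        r=nets.landmark_of(c,t);print(c,t,[(round(x['score'],2),np.round(x['at'],4).tolist()) for x in r[:3]])
E
```

```text
t 17.0 tcp [ 0.5115 -0.3461  0.2402] jaw deg -0.16 down [-0.  0. -1.] q [-0.715  0.03   1.621  0.     1.49  -0.713] F [ 0.44  0.73 -1.41] T [0.05 0.03 0.03] g 0.3435
top pump [(0.36, [0.4829, 0.1672, 0.0877])]
top pump_head [(0.44, [0.3177, -0.2015, -0.0005])]
top barrel_tip []
top barrel_band []
top spout_mouth [(0.57, [0.5082, -0.4324, 0.2486]), (0.52, [0.5101, -0.3445, 0.1125]), (0.49, [0.6635, 0.4655, 0.0022])]
top collar [(0.74, [0.511, -0.3456, 0.1096]), (0.74, [0.5674, -0.2225, 0.1146]), (0.57, [0.241, -0.3225, 0.1144])]
scene pump [(0.66, [0.51, -0.3498, 0.2297])]
scene pump_head [(0.54, [0.5079, -0.3482, 0.2583])]
scene barrel_tip [(0.54, [0.5109, -0.3508, 0.157]), (0.42, [0.7314, -0.2935, 0.005])]
scene barrel_band [(0.7, [0.5086, -0.3456, 0.2138]), (0.4, [0.5112, -0.3488, 0.2286])]
scene spout_mouth [(0.75, [0.5138, -0.4346, 0.2517]), (0.75, [0.5103, -0.3508, 0.2573]), (0.68, [0.5185, -0.4068, 0.0022])]
scene collar [(0.81, [0.5708, -0.2234, 0.113]), (0.77, [0.2498, -0.3176, 0.1114])]
```

View pics/g7scene.png

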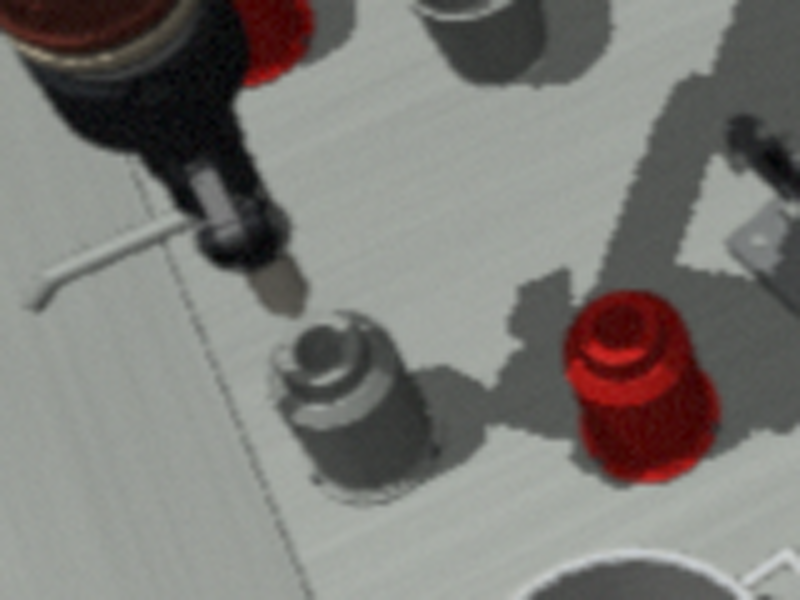

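View pics/g7top.png

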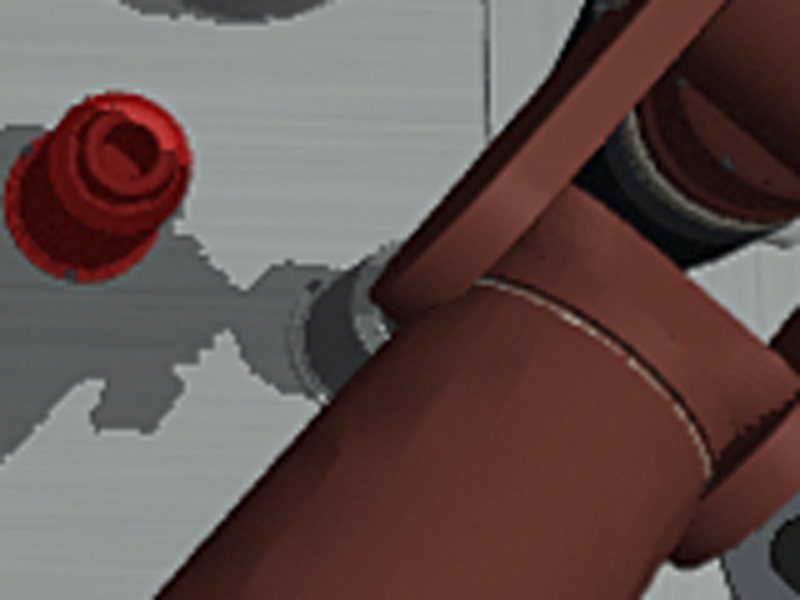

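```bash
python3 - <<'E'
from h import *
f=lambda u,v,z:pix('scene',110+(u+.5)/5-.5,230+(v+.5)/5-.5,z).round(4)
print('tip',f(293,316,.158),'collar hole',f(323,347,.112),'collar outer',f(322,352,.112))
# projections for check
im=cv2.imread('pics/g7scene.png');i=cams.camera_info('scene')
def circ(x,y,z,r,col):
    a=np.linspace(0,2*np.pi,60);W=np.stack([x+r*np.cos(a),y+r*np.sin(a),0*a+z],-1)
    uv=cv2.projectPoints(W,i['rvec'],i['tvec'],i['K'],None)[0].reshape(-1,2)
    uv=((uv-[110,230]+.5)*5-.5).astype(np.int32);cv2.polylines(im,[uv],True,col,1)
X,Y=.5135,-.3464
circ(X,Y,.112,.012,(0,255,0));circ(X,Y,.112,.0195,(0,255,0))
for x,y,col in((.5115,-.3461,(0,0,255)),(.5140,-.3461,(255,255,0))):
    circ(x,y,.158,.005,col);circ(x,y,.168,.0075,col);circ(x,y,.175,.011,col);circ(x,y,.2,.011,col)
cv2.imwrite('pics/ov.png',im[150:450,180:480].repeat(2,0).repeat(2,1))
E
```

```text
tip [ 0.5181 -0.3475  0.158 ] collar hole [ 0.514  -0.3438  0.112 ] collar outer [ 0.5162 -0.3451  0.112 ]
```

View pics/ov.png

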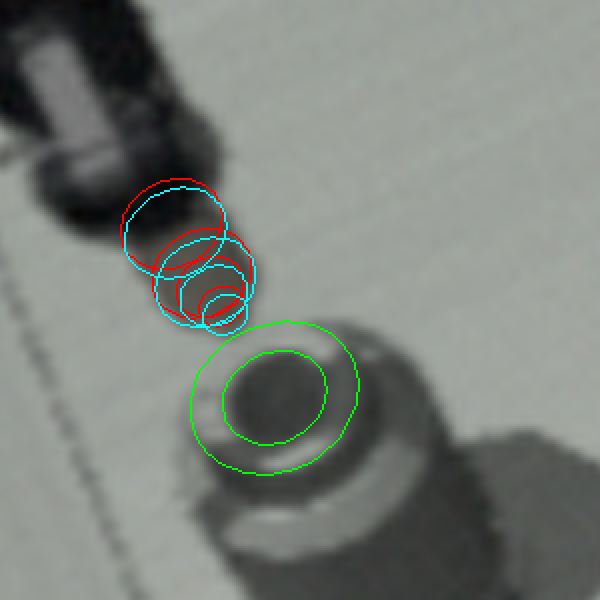

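Call:
play_rows --motion '[[1, [0, 0, -0.015], 0], [1, [0, 0, -0.03], 0], [1, [0, 0, -0.042], 0], [1, [0, 0, -0.048], 0], [1, [0, 0, -0.05], 0]]'

```text
time: 18.2
tool_pos: [0.511, -0.3456, 0.1882]
tool_rot: [0.706, 0.001, 0.708, 0.001]
contact_force: [-0.5, -0.0, -1.5]
gripper_width: 0.341
```

Call:
play_rows --motion '[[1, [0, 0, -0.003], 0], [1, [0, 0, -0.006], 0], [1, [0, 0, -0.008], 0], [1, [0, 0, -0.008], 0]]'

```text
time: 18.6
tool_pos: [0.5117, -0.3462, 0.1823]
tool_rot: [0.707, -0.0, 0.707, -0.0]
contact_force: [-1.2, 0.2, -1.1]
gripper_width: 0.343
```

```bash
python3 - <<'E'
from h import *
show()
for c in('scene',):
    p,d=cams.grab_frame(c)
    o=p[230:350,110:270]
    cv2.imwrite(f'pics/g8{c}.png',cv2.resize(o,None,fx=5,fy=5,interpolation=cv2.INTER_CUBIC)[:,:,::-1])
E
```

```text
t 18.6 tcp [ 0.5117 -0.3462  0.1823] jaw deg 0.0 down [ 0. -0. -1.] q [-0.715  0.07   1.678 -0.     1.394 -0.715] F [-1.16  0.19 -1.12] T [-0.02 -0.02 -0.01] g 0.3426
```

View pics/g8scene.png

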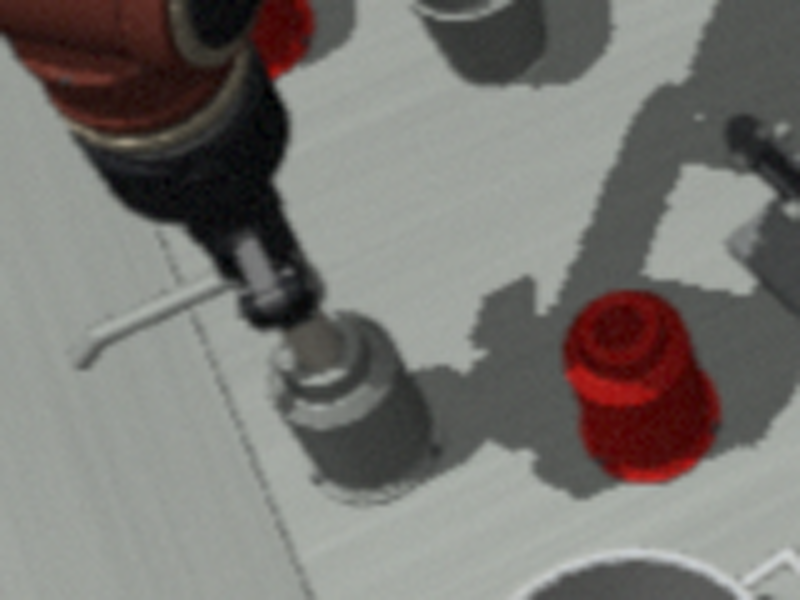

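Call:
play_rows --motion '[[1, [0, 0, -0.002], 0], [1, [0, 0, -0.004], 0], [1, [0, 0, -0.006], 0], [1, [0, 0, -0.007], 0]]'

```text
time: 19.05
tool_pos: [0.5112, -0.3462, 0.1754]
tool_rot: [0.707, 0.0, 0.708, 0.0]
contact_force: [-1.9, -0.4, 0.2]
gripper_width: 0.343
```

```bash
python3 -c "
from h import *
show()"
```

```text
t 19.05 tcp [ 0.5112 -0.3462  0.1754] jaw deg 0.0 down [-0.001  0.    -1.   ] q [-7.150e-01  7.500e-02  1.684e+00 -1.000e-03  1.383e+00 -7.150e-01] F [-1.88 -0.35  0.18] T [ 0.07  0.58 -0.06] g 0.3428
```

Call:
play_rows --motion '[[1, [0, 0, -0.0015], 0], [1, [0, 0, -0.003], 0], [1, [0, 0, -0.0045], 0], [1, [0, 0, -0.006], 0]]'

```text
time: 19.45
tool_pos: [0.5112, -0.346, 0.169]
tool_rot: [0.707, 0.0, 0.708, 0.0]
contact_force: [-4.8, 0.8, 1.6]
gripper_width: 0.341
```

```bash
python3 -c "
from h import *
show()"
```

```text
t 19.45 tcp [ 0.5112 -0.346   0.169 ] jaw deg -0.0 down [-0.001  0.    -1.   ] q [-7.150e-01  8.100e-02  1.689e+00 -1.000e-03  1.373e+00 -7.150e-01] F [-4.84  0.84  1.56] T [0.23 1.02 0.02] g 0.3411
```

Call:
play_rows --motion '[[1, [-0.0008, 0, 0], 0], [1, [-0.0014, 0, 0], 0], [1, [-0.0014, 0, 0], 0]]'

```text
time: 19.75
tool_pos: [0.5107, -0.3462, 0.1692]
tool_rot: [0.708, -0.0, 0.707, -0.0]
contact_force: [-0.0, 0.3, -1.7]
gripper_width: 0.346
```

```bash
python3 -c "
from h import *
show()"
```

```text
t 19.75 tcp [ 0.5107 -0.3462  0.1692] jaw deg 0.0 down [ 0.001 -0.    -1.   ] q [-7.170e-01  7.800e-02  1.692e+00  1.000e-03  1.371e+00 -7.170e-01] F [-0.02  0.28 -1.68] T [0.01 0.09 0.06] g 0.3456
```

Call:
play_rows --motion '[[1, [-0.0003, 0, -0.003], 0], [1, [-0.0003, 0, -0.006], 0], [1, [-0.0003, 0, -0.009], 0], [1, [-0.0003, 0, -0.012], 0], [1, [-0.0003, 0, -0.014], 0]]'

```text
time: 20.25
tool_pos: [0.5099, -0.346, 0.1548]
tool_rot: [0.707, 0.0, 0.707, 0.0]
contact_force: [-0.7, 0.5, -2.2]
gripper_width: 0.344
```

```bash
python3 -c "
from h import *
show()"
```

```text
t 20.25 tcp [ 0.5099 -0.346   0.1548] jaw deg 0.0 down [-0.  0. -1.] q [-0.717  0.09   1.704  0.     1.348 -0.717] F [-0.66  0.53 -2.17] T [ 0.04  0.03 -0.02] g 0.3443
```

Call:
play_rows --motion '[[1, [0, 0, -0.003], 0], [1, [0, 0, -0.006], 0], [1, [0, 0, -0.009], 0], [1, [0, 0, -0.012], 0], [1, [0, 0, -0.014], 0]]'

```text
time: 20.75
tool_pos: [0.5099, -0.3461, 0.1409]
tool_rot: [0.707, 0.0, 0.707, 0.0]
contact_force: [0.5, 0.1, -1.0]
gripper_width: 0.346
```

```bash
python3 -c "
from h import *
show()"
```

```text
t 20.75 tcp [ 0.5099 -0.3461  0.1409] jaw deg 0.0 down [-0.  0. -1.] q [-0.717  0.103  1.715 -0.     1.324 -0.717] F [ 0.52  0.14 -0.96] T [0.03 0.02 0.03] g 0.3457
```

Seat expected near TCP z 0.1225; slow down.

Call:
play_rows --motion '[[1, [0, 0, -0.003], 0], [1, [0, 0, -0.006], 0], [1, [0, 0, -0.009], 0], [1, [0, 0, -0.012], 0], [1, [0, 0, -0.014], 0]]'

```text
time: 21.25
tool_pos: [0.5099, -0.3461, 0.1269]
tool_rot: [0.707, 0.0, 0.707, 0.0]
contact_force: [0.1, -0.1, -2.0]
gripper_width: 0.346
```

```bash
python3 -c "
from h import *
show()"
```

```text
t 21.25 tcp [ 0.5099 -0.3461  0.1269] jaw deg -0.0 down [-0.  0. -1.] q [-0.717  0.117  1.724 -0.     1.301 -0.717] F [ 0.13 -0.05 -1.96] T [0.01 0.02 0.02] g 0.3456
```

Call:
play_rows --motion '[[1, [0, 0, -0.0005], 0], [1, [0, 0, -0.001], 0], [1, [0, 0, -0.0015], 0], [1, [0, 0, -0.002], 0], [1, [0, 0, -0.002], 0]]'

```text
time: 21.75
tool_pos: [0.51, -0.3461, 0.1253]
tool_rot: [0.707, -0.0, 0.707, 0.0]
contact_force: [0.0, 0.2, -1.6]
gripper_width: 0.338
```

```bash
python3 -c "
from h import *
show()"
```

```text
t 21.75 tcp [ 0.51   -0.3461  0.1253] jaw deg 0.0 down [-0. -0. -1.] q [-0.717  0.118  1.725 -0.     1.298 -0.717] F [ 0.02  0.19 -1.58] T [ 0.02  0.01 -0.01] g 0.3382
```

Call:
play_rows --motion '[[1, [0, 0, -0.0005], 0], [1, [0, 0, -0.001], 0], [1, [0, 0, -0.0015], 0], [1, [0, 0, -0.0015], 0]]'

```text
time: 22.15
tool_pos: [0.5099, -0.3461, 0.1237]
tool_rot: [0.707, 0.0, 0.707, 0.0]
contact_force: [0.0, -0.3, -2.0]
gripper_width: 0.337
```

```bash
python3 -c "
from h import *
show()"
```

```text
t 22.15 tcp [ 0.5099 -0.3461  0.1237] jaw deg -0.0 down [-0.  0. -1.] q [-0.717  0.12   1.727  0.     1.295 -0.717] F [ 0.03 -0.3  -2.02] T [ 0.05  0.02 -0.01] g 0.3374
```

Call:
play_rows --motion '[[1, [0, 0, -0.0005], 0], [1, [0, 0, -0.001], 0], [1, [0, 0, -0.001], 0]]'

```text
time: 22.45
tool_pos: [0.5099, -0.3461, 0.1227]
tool_rot: [0.707, 0.0, 0.707, 0.0]
contact_force: [0.3, -0.5, -2.0]
gripper_width: 0.343
```

```bash
python3 -c "
from h import *
show()"
```

```text
t 22.45 tcp [ 0.5099 -0.3461  0.1227] jaw deg 0.0 down [-0.  0. -1.] q [-0.717  0.121  1.727  0.     1.294 -0.717] F [ 0.26 -0.51 -2.03] T [ 0.02  0.03 -0.01] g 0.3427
```

Call:
play_rows --motion '[[1, [0, 0, -0.0005], 0], [1, [0, 0, -0.001], 0], [1, [0, 0, -0.001], 0]]'

```text
time: 22.75
tool_pos: [0.51, -0.3462, 0.1225]
tool_rot: [0.707, -0.0, 0.707, -0.0]
contact_force: [-1.4, 1.7, 2.9]
gripper_width: 0.347
```

```bash
python3 -c "
from h import *
show()"
```

```text
t 22.75 tcp [ 0.51   -0.3462  0.1225] jaw deg 0.0 down [ 0. -0. -1.] q [-0.717  0.121  1.727 -0.     1.293 -0.717] F [-1.37  1.72  2.85] T [0.28 0.32 0.02] g 0.3466
```

Call:
play_rows --motion '[[1, [0, 0, -0.0005], 0], [1, [0, 0, -0.0005], 0]]'

```text
time: 22.95
tool_pos: [0.51, -0.3462, 0.1224]
tool_rot: [0.707, -0.0, 0.707, -0.0]
contact_force: [-3.5, 1.6, 5.5]
gripper_width: 0.345
```

```bash
python3 -c "
from h import *
show()"
```

```text
t 22.95 tcp [ 0.51   -0.3462  0.1224] jaw deg 0.0 down [-0. -0. -1.] q [-0.717  0.122  1.727 -0.     1.293 -0.717] F [-3.54  1.56  5.55] T [ 0.48  0.58 -0.04] g 0.3446
```

Call:
play_rows --motion '[[1, [0, 0, 0.0008], 0], [0.1, [0, 0, 0.0008], 0], [-0.2, [0, 0, 0.0008], 0], [-0.5, [0, 0, 0.0008], 0], [-0.5, [0, 0, 0.0008], 0]]'

```text
time: 23.45
tool_pos: [0.51, -0.3462, 0.1219]
tool_rot: [0.707, 0.0, 0.707, 0.0]
contact_force: [0.1, -0.2, 0.3]
gripper_width: 0.744
```

Call:
play_rows --motion '[[-0.6, [0, 0, 0], 0], [-0.6, [0, 0, 0.002], 0], [-0.6, [0, 0, 0.01], 0], [-0.6, [0, 0, 0.025], 0], [-0.6, [0, 0, 0.045], 0]]'

```text
time: 23.95
tool_pos: [0.5097, -0.3459, 0.1679]
tool_rot: [0.707, 0.0, 0.707, 0.0]
contact_force: [-0.4, 0.1, 0.3]
gripper_width: 0.803
```

Call:
play_rows --motion '[[-0.6, [0, 0, 0.04], 0], [-0.6, [0, 0, 0.08], 0], [-0.6, [-0.03, 0.03, 0.12], 0], [-0.6, [-0.06, 0.06, 0.12], 0], [-0.6, [-0.09, 0.09, 0.12], 0]]'

```text
time: 24.45
tool_pos: [0.4198, -0.2559, 0.2916]
tool_rot: [0.709, -0.001, 0.705, -0.001]
contact_force: [-0.8, 0.6, 0.8]
gripper_width: 0.799
```

Call:
play_rows --motion '[[-0.6, [0, 0.05, 0], 0], [-0.6, [0, 0.1, 0], 0], [-0.6, [0, 0.15, 0], 0], [-0.6, [0, 0.2, 0], 0], [-0.6, [0, 0.25, 0], 0]]'

```text
time: 24.95
tool_pos: [0.4197, -0.0044, 0.2891]
tool_rot: [0.708, 0.0, 0.706, -0.0]
contact_force: [-0.1, -1.0, -0.2]
gripper_width: 0.804
```

```bash
python3 - <<'E'
from h import *
show()
for c in('top','scene'):
    p,d=cams.grab_frame(c);P=pts(c,d)
    cv2.imwrite(f'pics/f{c}.png',p[:,:,::-1])
    o=p[190:310,420:580] if c=='top' else p[230:350,110:270]
    cv2.imwrite(f'pics/g9{c}.png',cv2.resize(o,None,fx=5,fy=5,interpolation=cv2.INTER_CUBIC)[:,:,::-1])
    for t in('pump','pump_head','spout_mouth'):
        r=nets.landmark_of(c,t);print(c,t,[(round(x['score'],2),np.round(x['at'],4).tolist()) for x in r[:3]])
    m=(d>0)&(np.hypot(P[...,0]-.511,P[...,1]+.346)<.012)&(P[...,2]>.14);print('cap z',np.median(P[m][:,2]),m.sum())
E
```

```text
t 24.95 tcp [ 0.4197 -0.0044  0.2891] jaw deg -0.04 down [ 0.004 -0.001 -1.   ] q [-0.188 -0.498  1.985  0.     1.652 -0.188] F [-0.1  -0.98 -0.18] T [ 0.   -0.04  0.05] g 0.804
top pump [(0.82, [0.51, -0.3453, 0.1134])]
top pump_head [(0.87, [0.5099, -0.3513, 0.1398])]
top spout_mouth [(0.78, [0.508, -0.4332, 0.1352])]
cap z 0.16099722789032375 118
scene pump [(0.83, [0.5116, -0.3515, 0.1121])]
scene pump_head [(0.95, [0.5064, -0.3523, 0.1377]), (0.36, [0.5199, -0.411, -0.0007])]
scene spout_mouth [(0.96, [0.5107, -0.4343, 0.1335])]
cap z 0.15956198015438874 71
```

View pics/g9scene.png

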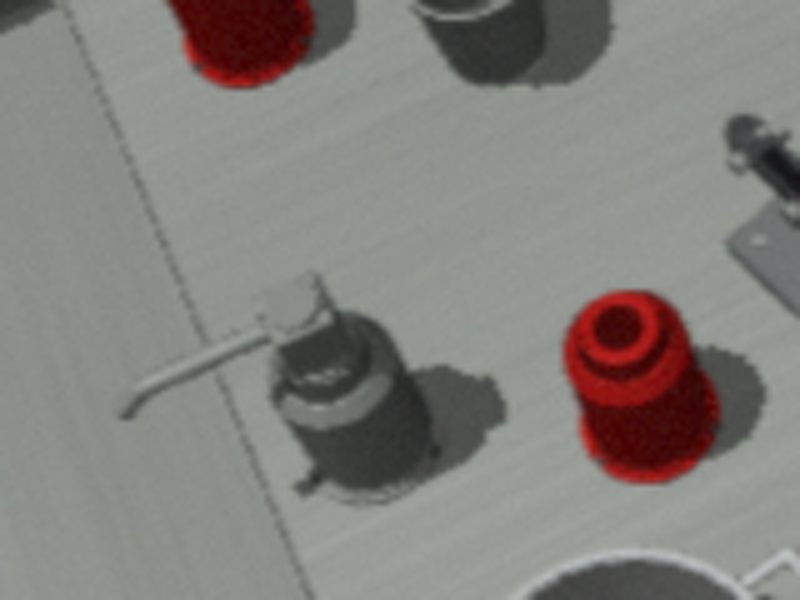

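View pics/g9top.png

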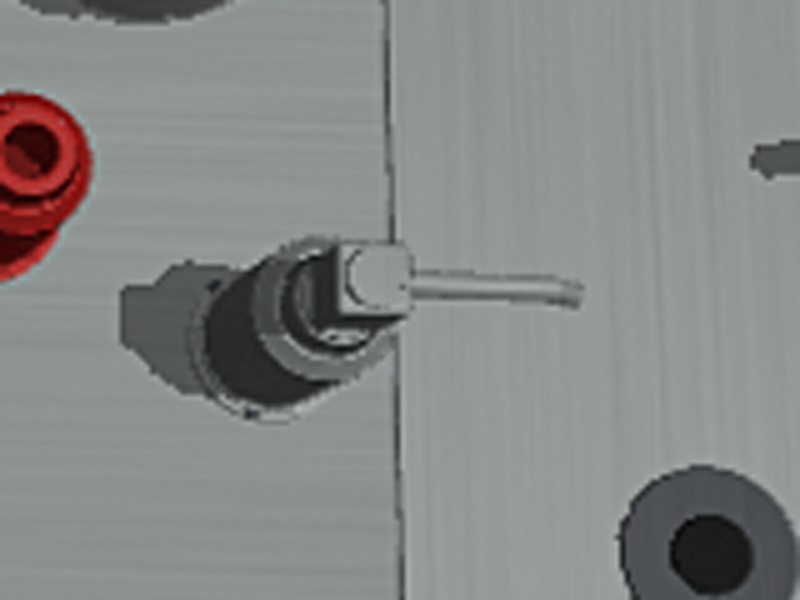

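View pics/fscene.png

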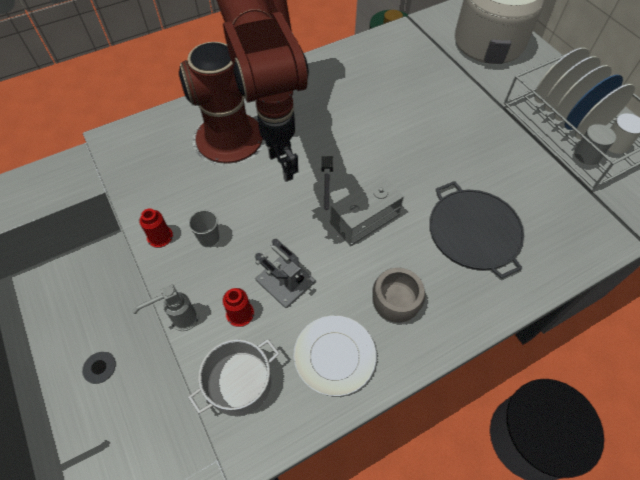

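```bash
python3 -c "
from plant import workorder,state
print(workorder.job_done(),state()['time'])"
```

```text
the job is handed in; nothing more can be done
the job is handed in; nothing more can be done
```

I gauged the pump and seated it in the steel dispenser, then handed the job in at about 25 s on the robot's clock; no verdict came back.

- **Gauging:** I gripped the pump by its ±y flats and pushed the barrel upright through the go gap, where there was no clear contact. The no-go button stopped it with the axis about 35 mm past the mouth by my estimate. I pressed there at about 5.5 N for roughly 0.7 s, it held steady, and I drew it straight back out.
- **Seating:** On the way into the collar the barrel touched the +x side at about 5 N, so I shifted it 1.4 mm towards -x and the force went away. The shoulder met the collar with the tool at 0.1225 m, exactly where it should, under a net upward force of about 7.5 N. I then let go and moved the arm clear.

**Last checks:**
- The cap top reads 0.160–0.161 m in both cameras; fully home is 0.161 m.
- The spout points along -y, with its mouth at y = -0.434, about 29 mm past the sink edge.
- The pictures show nothing else moved, and the robot is touching nothing.

**Disagreements:** The two cameras differ by up to 5 mm in x. I used their average, and contact forces settled the fit. The stop position carries a few millimetres of the same uncertainty, since it could not be measured directly.

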